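# Sweep the loose sweet tins into the stall tray

## Robot

A 6-joint arm with a two-finger parallel gripper is mounted at the origin on the work surface. World frame = base frame: x ahead of the robot, y to its left, z up, the work surface at z = 0. Lengths are in m, angles in rad, forces in N, time in s.
With the tool pointing down it reaches from about 0.35 to 0.85 m from the base axis. Payload 8.1 kg.
Tool frame: the origin (TCP) lies where the fingers leave the gripper's body, on its centre line; the fingertips stand 84 mm ahead of it and the grasp point (between the pads) lies 65 mm ahead of it; z points along the fingers, y is the line along which they close (so a half turn about z gives the same grasp; the last joint's range is limited). The gripper opens to 93 mm and grips with 3 to 60 N. Pads are 15 mm wide; open, the fingers measure 128 mm over their backs; the gripper's body (75 mm by 188 mm) begins 65 mm behind the grasp point.
Start: joints at [1.207, 0.13, 1.488, -0, 1.523, -0.085], TCP at [0.165, 0.577, 0.303] pointing down, gripper open.
Joint ranges: [-2.96, 2.96], [-0.89, 2.26], [0.02, 2.5], [-1.34, 4.48], [0, 2.73], [-2.66, 2.66]. Speed limits (rad/s): [2.39, 2.39, 2.79, 3.14, 3.14, 3.14].

## Interface

Orientations are given as a rotation vector (axis times angle).
In Python, from plant import robot gives the robot as it stands.
- The arm moves only by the shell command python3 -m jog 'ROWS' [FORCE]. ROWS is text: rows parted by semicolons, each of 5 numbers parted by spaces: the opening, from 0 (shut) to 1 (fully open), then the shift along the tool's x, y, z in m, then the turn about the tool's z in degrees. A call has 1 to 10 rows; each row shifts and turns the commanded pose from where the row before left it, along the tool's axes as they then stand; what a row does not reach is not made up. A row lasts 1/12 s, in which the tool goes at most 41.7 mm and 7.16 degrees, less where a joint would pass 70% of its speed; a pose out of reach is approached as far as the arm can. A call with a gripper value outside its range is refused whole. The fingers move at their own pace and stop on an object; FORCE is the grip in N (left out, the last holds). Time passes only in rows, so rows that do not move let the fingers close. It gives the time, the measured TCP pose, the force, the opening and the grip force at its end, in the units of the state.
- robot.read_state(): the state, without advancing time (a new reading comes with each control period).
- robot.read_camera(name): name is "scene" or "top" or "wrist"; returns a dict with "color" (480x640x3 uint8, red, green, blue), "intrinsics" (3x3 intrinsics, pixels), "pose" (4x4, takes a point from camera to world coordinates); the wrist camera has in their place "tool_from_camera" (4x4, takes a point from camera to tool coordinates, whose origin is the TCP and whose axes are the flange's). Camera axes: x right, y down, z forward; pixel columns grow to the right and rows downward; lengths in m; the calibration is good to about 2 mm. A picture is of the moment at which its call begins: read the wrist's pose just before it. There is no depth.
- robot.close_job(): hands the job in; it is judged then, once.
The state is a dict: "t": time; "q": joint angles; "dq": joint speeds; "joint_torque": joint torques, N m; "tool_pos": TCP position; "orientation": TCP orientation; "force": force on the tool from outside, world axes, zero at the start; "wrist_torque": the same for the moment, N m; "opening": finger opening in m; "gripper_force": force on a finger pad.
Only numpy, scipy, OpenCV 4.12 (cv2) and the standard library are available. Lean on these libraries where they do the work, as an engineer would, in place of code of your own. Each camera call takes 0.05 s, during which the arm holds its last target. There are 200 camera calls.

## Task

Clear the stall: with your fingertips, sweep the three small round tins along the table through the open side of the wooden tray, until each stands wholly inside it, lid up. Push them only, do not lift any tin off the table, and leave the jar, the bell and the yellow box standing where they are.

Things in the scene. Friction and masses are not known exactly. Their poses are not given: they have to be found in the camera images.
- tray: A low wooden tray fixed to the table: three walls, 10 mm thick, 24 mm high, and one open side; its green felt bottom is level with the table, no lip to cross. Inside 140 mm deep (x) by 180 mm wide (y). Origin: centre of the inner area, at table height. Its x axis points in from the open side (x = -70 mm) to the back wall (+70 mm); side walls' inner faces at y = -90 and +90 mm.
- tray_mouth (a point): Middle of the tray's open side, at table height, 70 mm from the tray's origin; same axes as the tray. The open side faces the robot's left, within about 0.2 rad.
- tin_blue: A closed round sweet tin, blue with a cream lid panel, 38 mm across and 18 mm high, about 40 g, loose and standing on its flat bottom on the table. Origin: centre of its underside; z up.
- tin_green: A closed round sweet tin, green with a pale cream lid panel, 38 mm across and 18 mm high, about 40 g, loose and standing on its flat bottom on the table. Origin: centre of its underside; z up.
- tin_cream: A closed round sweet tin, cream with an orange-brown lid panel, 38 mm across and 18 mm high, about 40 g, loose and standing on its flat bottom on the table. Origin: centre of its underside; z up.
- jar: A small amber glass jar with a white cap, 46 mm across, 44 mm high, loose. To be left alone. Origin: centre of its underside.
- bell: A small brass hand bell, 48 mm across its foot, 44 mm high, loose. To be left alone. Origin: centre of its underside.
- chest: A small yellow tin box with a red panel on its lid, 52 x 38 mm, 39 mm high, loose. To be left alone. Origin: centre of its underside.

How it is judged:
By the outcome, as a careful person would: the job done as asked, in the order asked, and still so for the second after the job is handed in, with the robot touching nothing.
It also fails if it takes over 61 s, if anything falls off the work surface, if the arm or the gripper's body presses on something with over 40 N, if the wrist force passes 120 N, or if a joint passes its speed limit or range.

## Working session

There is one attempt and no reset: what is moved stays moved. The work goes in short steps, Python scripts to look and compute and a shell command to move; the robot and the scene stay as the last step left them, time stands still between calls to the robot, and variables do not carry over. Pictures are saved under pics/ and viewed, at most 10 in all, crops included, and the job is handed in when it is done.

```bash
mkdir -p pics; python3 - <<'E'
from plant import robot
import cv2,numpy as np
s=robot.read_state();print(s['t'],s['tool_pos'],s['orientation'])
for n in("top","scene"):
    c=robot.read_camera(n);cv2.imwrite(f"pics/{n}0.png",c["color"][:,:,::-1]);print(n,c["intrinsics"].tolist(),np.round(c["pose"],4).tolist())
E
```

```text
0.0 [0.16496878 0.57645216 0.30170523] [-4.36455353e-01 -3.11073658e+00  2.80764813e-03]
top [[598.245305259736, 0.0, 314.1206766417168], [0.0, 598.245305259736, 235.38165032072266], [0.0, 0.0, 1.0]] [[0.0133, -0.9908, 0.1349, 0.4181], [-0.9995, -0.0172, -0.0279, 0.0579], [0.03, -0.1345, -0.9905, 1.0177], [0.0, 0.0, 0.0, 1.0]]
scene [[484.12580672530544, 0.0, 318.6105969707617], [0.0, 484.12580672530544, 239.6991300570294], [0.0, 0.0, 1.0]] [[0.8792, 0.2636, -0.3969, 0.9086], [0.4761, -0.5173, 0.7111, -0.5209], [-0.0179, -0.8142, -0.5803, 0.5245], [0.0, 0.0, 0.0, 1.0]]
```

View pics/top0.png

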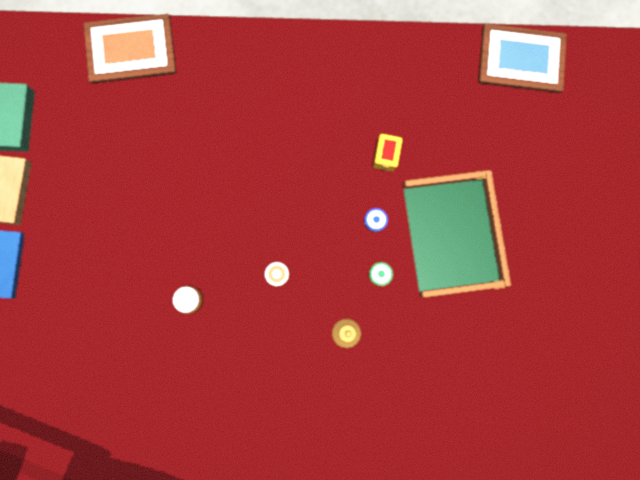

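The top view shows blue tin (376,220), green (381,274), cream (277,274), jar (186,300), bell (347,333), box (389,152), and the tray with its mouth from (404,186) to (421,292). I'll enlarge it to measure.

```bash
python3 - <<'E'
import cv2
i=cv2.imread("pics/top0.png")[125:355,255:520]
cv2.imwrite("pics/c1.png",cv2.resize(i,None,fx=2.6,fy=2.6,interpolation=cv2.INTER_CUBIC))
E
cat > h.py <<'E'
import numpy as np
K=np.array([[598.245,0,314.12],[0,598.245,235.38],[0,0,1]])
P=np.array([[0.0133,-0.9908,0.1349,0.4181],[-0.9995,-0.0172,-0.0279,0.0579],[0.03,-0.1345,-0.9905,1.0177]])
def px(u,v,z):
    d=P[:,:3]@np.linalg.solve(K,[u,v,1]);return P[:,3]+d*(z-P[2,3])/d[2]
E
python3 - <<'E'
from h import *
for n,u,v,z in [("blue",376,219.5,.018),("green",381,274,.018),("cream",277,274,.018),("jar",186,300,.044),("bell",347,333,.044),("chest",390,150,.039)]:
    print(n,px(u,v,z)[:2].round(4))
E
```

```text
blue [ 0.5833 -0.075 ]
green [ 0.4908 -0.0834]
cream [0.4881 0.0909]
jar [0.4422 0.2353]
bell [ 0.393  -0.0246]
chest [ 0.6993 -0.0961]
```

View pics/c1.png

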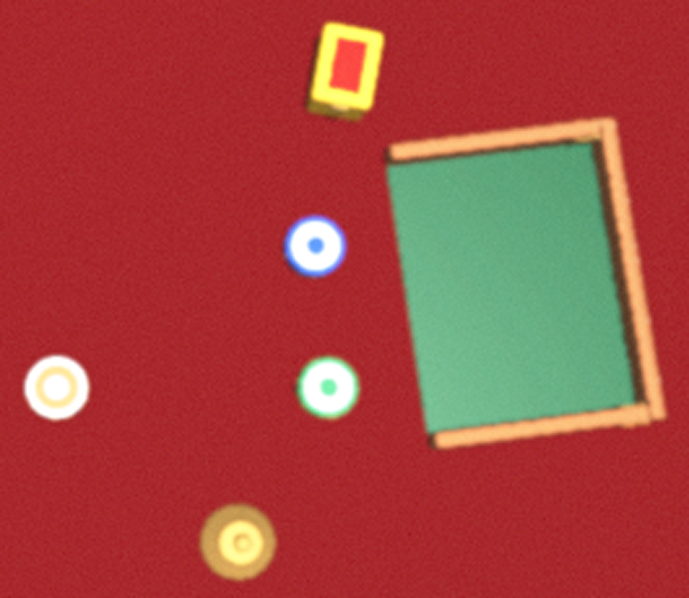

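The crop shows inner mouth corners of the wall tops near crop (391,160) and (434,434), and back inner corners near (597,138) and (641,404).

```bash
cat >> h.py <<'E'
def c(x,y,z): return px(255+x/2.6,125+y/2.6,z)[:2]
A,B=c(391,160,.024),c(434,434,.024)
o1,o2=c(389,145,.024),c(612,119,.024); o3=c(665,417,.024)
E
python3 - <<'E'
from h import *
print("mouth",A,B,np.linalg.norm(A-B)," outer",o1,o2,o3,np.linalg.norm(o1-o2),np.linalg.norm(o2-o3))
d1=o2-o1; d2=o3-o2
a1=np.arctan2(d1[1],d1[0]); a2=np.arctan2(d2[1],d2[0])+np.pi/2; a3=np.arctan2(*(B-A)[::-1])+np.pi/2
print(np.degrees([a1,a2,a3]))
a=a2 if abs(a2)<3 else a1
a=np.mean([a1, (a2+np.pi)%(2*np.pi)-np.pi,(a3+np.pi)%(2*np.pi)-np.pi]);print(np.degrees(a))
ex=np.array([np.cos(a),np.sin(a)]);ey=np.array([-ex[1],ex[0]])
m=(A+B)/2;m2=(o2+o3)/2-.15*ex;print("mouth",m,m2)
m=(m+m2)/2;O=m+.07*ex;print("O",O)
for n,p in dict(blue=[.5833,-.075],green=[.4908,-.0834],cream=[.4881,.0909],chest=[.6993,-.0961],bell=[.393,-.0246]).items():
    q=np.array(p)-O;print(n,(q@ex).round(4),(q@ey).round(4))
E
```

```text
mouth [ 0.64010996 -0.12451676] [ 0.46157163 -0.15087172] 0.18047304607251718  outer [ 0.65013074 -0.12327166] [ 0.67067788 -0.27143556] [ 0.47465885 -0.30063985] 0.14958183410545428 0.19818261774759982
[-82.10466642 -81.52600558 -81.60291572]
-81.74452924041867
mouth [ 0.55084079 -0.13769424] [ 0.5511303  -0.13759205]
O [ 0.56103665 -0.20691778]
blue -0.1274 0.041
green -0.1323 -0.0518
cream -0.3052 -0.0294
chest -0.0898 0.1527
bell -0.2046 -0.1401
```

```bash
cat >> h.py <<'E'
O=np.array([.5610,-.2069]);a=np.radians(-81.74)
ex=np.array([np.cos(a),np.sin(a)]);ey=np.array([-ex[1],ex[0]])
def show():
    from plant import robot; from scipy.spatial.transform import Rotation as R
    s=robot.read_state();p=np.array(s['tool_pos']);M=R.from_rotvec(s['orientation']).as_matrix()
    q=p[:2]-O;f=-M[:2,0]
    print("t%.2f tray x %.4f y %.4f z %.4f yawerr %.2f op %.4f F %s"%(s['t'],q@ex,q@ey,p[2],np.degrees(np.arctan2(*f[::-1])-a),s['opening'],np.round(s['force'],1)))
E
python3 -m jog '0.22 0 0 0 6.58; 0.22 0 0 0 6.58; 0.22 0 0 0 6.58; 0.22 0 0 0 6.58; 0.22 0 0 0 6.58; 0.22 0 0 0 6.58; 0.22 0 0 0 6.58; 0.22 0 0 0 6.58; 0.22 0 0 0 6.58; 0.22 0 0 0 6.58'; python3 -c "import h;h.show()"
```

```text
t: 0.93
tool_pos: [0.165, 0.5766, 0.3021]
orientation: [2.063, 2.369, -0.002]
force: [-0.3, 0.4, -0.0]
opening: 0.031
gripper_force: 0.0
t0.93 tray x -0.8323 y -0.2793 z 0.3021 yawerr -0.36 op 0.0310 F [-0.3  0.4 -0. ]
```

```bash
python3 -m jog '0.22 -0.036 0.018 0 0; 0.22 -0.036 0.018 0 0; 0.22 -0.036 0.018 0 0; 0.22 -0.036 0.018 0 0; 0.22 -0.036 0.018 0 0; 0.22 -0.036 0.018 0 0; 0.22 -0.036 0.018 0 0; 0.22 -0.036 0.018 0 0; 0.22 -0.036 0.018 0 0; 0.22 0 0 0 0'; python3 -c "import h;h.show()"
```

```text
t: 1.77
tool_pos: [0.3749, 0.2741, 0.3025]
orientation: [2.062, 2.367, -0.002]
force: [0.3, 0.2, -0.5]
opening: 0.0206
gripper_force: 0.0
t1.77 tray x -0.5028 y -0.1150 z 0.3025 yawerr -0.38 op 0.0206 F [ 0.3  0.2 -0.5]
```

```bash
python3 -m jog '0.22 -0.0353 0.0173 0 -0.36; 0.22 -0.0353 0.0173 0 0; 0.22 -0.0353 0.0173 0 0; 0.22 -0.0353 0.0173 0 0; 0.22 -0.0353 0.0173 0 0; 0.22 -0.0353 0.0173 0 0; 0.22 -0.0353 0.0173 0 0; 0.22 -0.0353 0.0173 0 0; 0.22 -0.0353 0.0173 0 0; 0.22 0 0 0 0'; python3 -c "import h;h.show()"
```

```text
t: 2.6
tool_pos: [0.5751, -0.0168, 0.3013]
orientation: [2.054, 2.376, -0.003]
force: [0.8, 1.3, -0.1]
opening: 0.0206
gripper_force: 0.0
t2.60 tray x -0.1861 y 0.0413 z 0.3013 yawerr 0.07 op 0.0206 F [ 0.8  1.3 -0.1]
```

Now go down to z≈0.090 and check with a picture before pushing.

```bash
python3 -m jog '0.22 0 0 0.03 0; 0.22 0 0 0.035 0; 0.22 0 0 0.035 0; 0.22 0 0 0.035 0; 0.22 0 0 0.03 0; 0.22 0 0 0.02 0; 0.22 0 0 0.015 0; 0.22 0 0 0.01 0; 0.22 0 0 0 0'; python3 - <<'E'
import h,cv2;h.show()
from plant import robot
cv2.imwrite("pics/s1.png",robot.read_camera("scene")["color"][:,:,::-1])
E
```

```text
t: 3.35
tool_pos: [0.5711, -0.0109, 0.0898]
orientation: [-2.046, -2.379, 0.004]
force: [-0.0, -0.1, -0.2]
opening: 0.0206
gripper_force: 0.0
t3.35 tray x -0.1925 y 0.0381 z 0.0898 yawerr 0.34 op 0.0206 F [-0.  -0.1 -0.2]
```

View pics/s1.png

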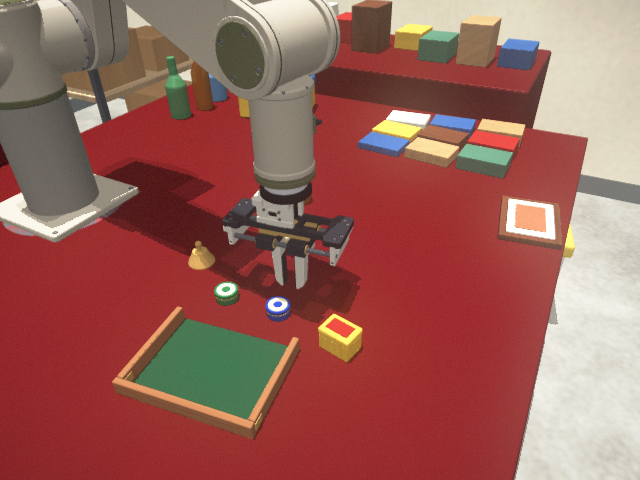

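The closed-in fingertips (about (280–300,285)) stand just behind blue (278,308), lined up with the mouth. Pushing blue.

```bash
python3 -m jog '0.22 -0.01 0.003 0 0; 0.22 -0.012 0 0 0; 0.22 -0.012 0 0 0; 0.22 -0.012 0 0 0; 0.22 -0.012 0 0 0; 0.22 -0.012 0 0 0; 0.22 -0.012 0 0 0; 0.22 -0.012 0 0 0; 0.22 -0.012 0 0 0; 0.22 -0.012 0 0 0'; python3 -c "import h;h.show()"
```

```text
t: 4.23
tool_pos: [0.5937, -0.1292, 0.0927]
orientation: [-2.049, -2.381, 0.0]
force: [-0.1, 0.7, 1.1]
opening: 0.0207
gripper_force: 0.4
t4.23 tray x -0.0722 y 0.0435 z 0.0927 yawerr 0.32 op 0.0207 F [-0.1  0.7  1.1]
```

```bash
python3 -m jog '0.22 -0.012 0 0 0; 0.22 -0.012 0 0 0; 0.22 -0.012 0 0 0; 0.22 -0.012 0 0 0; 0.22 -0.012 0 0 0; 0.22 -0.01 0 0 0; 0.22 -0.008 0 0 0; 0.22 -0.005 0 0 0; 0.22 -0.003 0 0 0; 0.22 0 0 0 0'; python3 - <<'E'
import h,cv2;h.show()
from plant import robot
cv2.imwrite("pics/s2.png",robot.read_camera("scene")["color"][200:460,80:400,::-1])
E
```

```text
t: 5.07
tool_pos: [0.6064, -0.2134, 0.0927]
orientation: [-2.049, -2.381, 0.0]
force: [0.7, 0.4, -0.0]
opening: 0.0203
gripper_force: 0.0
t5.07 tray x 0.0130 y 0.0440 z 0.0927 yawerr 0.30 op 0.0203 F [ 0.7  0.4 -0. ]
```

View pics/s2.png

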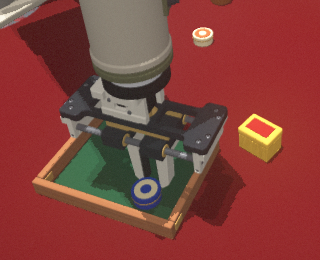

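Blue stands inside near the back wall. Next, retract, shift to behind green.

```bash
python3 -m jog '0.22 0.015 0 0 0; 0.22 0.01 0 -0.03 0; 0.22 0 0 -0.03 0; 0.22 0.03 -0.016 -0.01 0; 0.22 0.03 -0.016 0 0; 0.22 0.03 -0.016 0 0; 0.22 0.03 -0.016 0 0; 0.22 0.03 -0.016 0 0; 0.22 0.03 -0.015 0 0; 0.22 0 0 0 0'; python3 -c "import h;h.show()"
```

```text
t: 5.95
tool_pos: [0.4777, -0.0194, 0.1613]
orientation: [-2.042, -2.382, 0.001]
force: [-0.9, -0.5, -0.3]
opening: 0.0206
gripper_force: 0.0
t5.95 tray x -0.1975 y -0.0555 z 0.1613 yawerr 0.52 op 0.0206 F [-0.9 -0.5 -0.3]
```

```bash
python3 -m jog '0.22 0 0.0035 0.02 0; 0.22 0 0 0.02 0; 0.22 0 0 0.015 0; 0.22 0 0 0.01 0; 0.22 0 0 0.004 0; 0.22 0 0 0 0'; python3 -c "import h;h.show()"
```

```text
t: 6.45
tool_pos: [0.4845, -0.0234, 0.0928]
orientation: [-2.047, -2.381, 0.002]
force: [0.3, -0.2, -0.6]
opening: 0.0207
gripper_force: 0.0
t6.45 tray x -0.1926 y -0.0494 z 0.0928 yawerr 0.35 op 0.0207 F [ 0.3 -0.2 -0.6]
```

```bash
python3 -m jog '0.22 -0.01 -0.002 0.001 0; 0.22 -0.012 0 0 0; 0.22 -0.012 0 0 0; 0.22 -0.012 0 0 0; 0.22 -0.012 0 0 0; 0.22 -0.012 0 0 0; 0.22 -0.012 0 0 0; 0.22 -0.012 0 0 0; 0.22 -0.012 0 0 0; 0.22 -0.012 0 0 0'; python3 -c "import h;h.show()"
```

```text
t: 7.28
tool_pos: [0.501, -0.1422, 0.0927]
orientation: [-2.049, -2.381, 0.0]
force: [-0.5, 1.0, 0.6]
opening: 0.0204
gripper_force: 0.5
t7.28 tray x -0.0727 y -0.0500 z 0.0927 yawerr 0.31 op 0.0204 F [-0.5  1.   0.6]
```

```bash
python3 -m jog '0.22 -0.012 0 0 0; 0.22 -0.012 0 0 0; 0.22 -0.012 0 0 0; 0.22 -0.012 0 0 0; 0.22 -0.012 0 0 0; 0.22 -0.01 0 0 0; 0.22 -0.008 0 0 0; 0.22 -0.005 0 0 0; 0.22 -0.003 0 0 0; 0.22 0 0 0 0'; python3 - <<'E'
import h,cv2;h.show()
from plant import robot
cv2.imwrite("pics/s3.png",robot.read_camera("scene")["color"][200:460,80:400,::-1])
E
```

```text
t: 8.12
tool_pos: [0.5138, -0.2264, 0.0927]
orientation: [2.049, 2.381, -0.0]
force: [0.7, 1.2, -0.7]
opening: 0.0205
gripper_force: 0.0
t8.12 tray x 0.0125 y -0.0495 z 0.0927 yawerr 0.30 op 0.0205 F [ 0.7  1.2 -0.7]
```

View pics/s3.png

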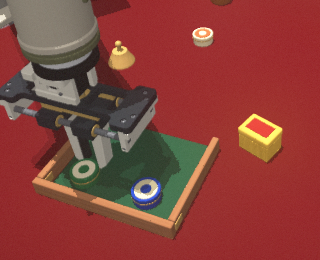

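Both are in. Retract and go behind cream.

```bash
python3 -m jog '0.22 0.015 0 0 0; 0.22 0.01 0 -0.03 0; 0.22 0 0 -0.03 0; 0.22 0.035 0.002 -0.01 0; 0.22 0.04 0.003 0 0; 0.22 0.04 0.003 0 0; 0.22 0.04 0.003 0 0; 0.22 0.04 0.003 0 0; 0.22 0.04 0.003 0 0; 0.22 0.04 0.002 0 0'; python3 -c "import h;h.show()"
```

```text
t: 9.0
tool_pos: [0.4865, 0.0764, 0.1628]
orientation: [2.048, 2.382, 0.001]
force: [0.7, 1.3, 0.2]
opening: 0.0205
gripper_force: 0.0
t9.00 tray x -0.2911 y -0.0330 z 0.1628 yawerr 0.36 op 0.0205 F [0.7 1.3 0.2]
```

```bash
python3 -m jog '0.22 0.039 0 0 0; 0.22 0.037 0 0 0; 0.22 0 0 0 0; 0.22 0 0 0 0'; python3 -c "import h;h.show()"
```

```text
t: 9.33
tool_pos: [0.475, 0.1512, 0.1626]
orientation: [-2.043, -2.386, 0.0]
force: [0.3, -0.2, -0.6]
opening: 0.0207
gripper_force: 0.0
t9.33 tray x -0.3668 y -0.0336 z 0.1626 yawerr 0.62 op 0.0207 F [ 0.3 -0.2 -0.6]
```

```bash
python3 -m jog '0.22 0 0.0025 0.02 -0.3; 0.22 0 0 0.02 0; 0.22 0 0 0.015 0; 0.22 0 0 0.01 0; 0.22 0 0 0.006 0; 0.22 0 0 0 0'; python3 -c "import h;h.show()"
```

```text
t: 9.83
tool_pos: [0.478, 0.1483, 0.0904]
orientation: [-2.043, -2.385, 0.003]
force: [0.1, 0.1, 0.5]
opening: 0.0204
gripper_force: 0.0
t9.83 tray x -0.3634 y -0.0311 z 0.0904 yawerr 0.58 op 0.0204 F [0.1 0.1 0.5]
```

```bash
python3 -m jog '0.22 -0.01 0.001 0 0.5; 0.22 -0.012 0 0 0; 0.22 -0.012 0 0 0; 0.22 -0.012 0 0 0; 0.22 -0.012 0 0 0; 0.22 -0.012 0 0 0; 0.22 -0.012 0 0 0; 0.22 -0.012 0 0 0; 0.22 -0.012 0 0 0; 0.22 -0.012 0 0 0'; python3 -c "import h;h.show()"
```

```text
t: 10.67
tool_pos: [0.4973, 0.0313, 0.0917]
orientation: [-2.053, -2.378, -0.0]
force: [-0.2, 0.6, 0.9]
opening: 0.0206
gripper_force: 0.4
t10.67 tray x -0.2448 y -0.0288 z 0.0917 yawerr 0.12 op 0.0206 F [-0.2  0.6  0.9]
```

```bash
python3 -m jog '0.22 -0.012 0 0 0; 0.22 -0.012 0 0 0; 0.22 -0.012 0 0 0; 0.22 -0.012 0 0 0; 0.22 -0.012 0 0 0; 0.22 -0.012 0 0 0; 0.22 -0.012 0 0 0; 0.22 -0.01 0 0 0; 0.22 -0.006 0 0 0; 0.22 0 0 0 0'; python3 - <<'E'
import h,cv2;h.show()
from plant import robot
cv2.imwrite("pics/s4.png",robot.read_camera("scene")["color"][150:460,80:400,::-1])
E
```

```text
t: 11.5
tool_pos: [0.512, -0.0678, 0.0918]
orientation: [2.054, 2.376, -0.0]
force: [0.1, 0.0, -0.7]
opening: 0.0207
gripper_force: 0.0
t11.50 tray x -0.1447 y -0.0285 z 0.0918 yawerr 0.06 op 0.0207 F [ 0.1  0.  -0.7]
```

View pics/s4.png

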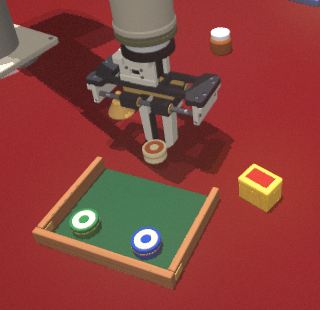

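Cream (153,151 in the crop) is nested at the fingertips and the way ahead is free.

```bash
python3 -m jog '0.22 -0.01 0 0 0; 0.22 -0.012 0 0 0; 0.22 -0.012 0 0 0; 0.22 -0.013 0 0 0; 0.22 -0.014 0 0 0; 0.22 -0.014 0 0 0; 0.22 -0.013 0 0 0; 0.22 -0.01 0 0 0; 0.22 -0.006 0 0 0; 0.22 -0.003 0 0 0'; python3 -c "import h;h.show()"
```

```text
t: 12.38
tool_pos: [0.5275, -0.1735, 0.0918]
orientation: [2.054, 2.377, 0.0]
force: [-0.1, 0.7, 0.4]
opening: 0.0207
gripper_force: 0.2
t12.38 tray x -0.0379 y -0.0283 z 0.0918 yawerr 0.06 op 0.0207 F [-0.1  0.7  0.4]
```

```bash
python3 -m jog '0.22 0 0 0 0; 0.22 0.015 0 0 0; 0.22 0.015 0 -0.01 0; 0.22 0.01 0 -0.03 0; 0.22 0.03 0 -0.03 0; 0.22 0.04 0 -0.03 0; 0.22 0.04 0 -0.03 0; 0.22 0.04 0 0 0; 0.22 0.04 0 0 0; 0.22 0 0 0 0'; python3 - <<'E'
import h,cv2;h.show()
from plant import robot
i=robot.read_camera("top")["color"][125:355,150:520,::-1]
cv2.imwrite("pics/t5.png",cv2.resize(i,None,fx=2,fy=2))
E
```

```text
t: 13.22
tool_pos: [0.4942, 0.0486, 0.2118]
orientation: [-2.045, -2.383, -0.004]
force: [-1.5, 0.1, -0.6]
opening: 0.0203
gripper_force: 0.0
t13.22 tray x -0.2624 y -0.0294 z 0.2118 yawerr 0.46 op 0.0203 F [-1.5  0.1 -0.6]
```

View pics/t5.png

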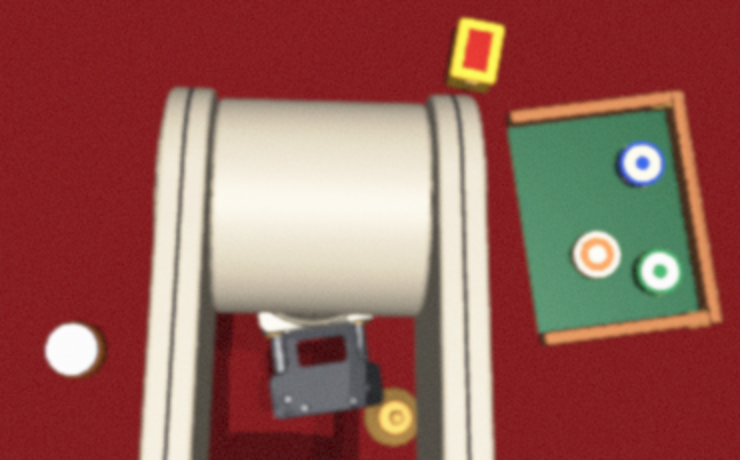

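All three tins are well inside the tray, lids up. The jar (186,300), bell (348,333) and box (389,151) are at their original pixels.

```bash
python3 -c "from plant import robot;print(robot.close_job())"
```

```text
the job is handed in; nothing more can be done
None
```

All three tins were pushed along the table into the tray and stand inside it lid up; the jar, bell and yellow box are where they were, and the job was handed in at about 13 s.

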